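# Re-index a length stop whose clamp lever may have a left-hand thread

## Task

Move the length stop on the sawing fence two index holes along, from the first hole to the third: slacken its clamp lever by swinging it right over (the screw may be right-hand or left-hand and nothing shows which, so try it and feel which way it gives), pull the plunger knob, slide the carriage along and let the plunger spring fully home in the third hole. Then swing the lever back until the stop is clamped tight again. Leave the workpiece and the other loose things on the bench where they lie.

Things in the scene. Friction and masses are not known exactly. Their poses are not given: they have to be found in the camera images.
- stop_fence: Sawing fence, fixed: plywood base 240 x 420 x 18 mm, on it a beam 44 mm high, behind it an upright board. Origin on the bench (base from 135 mm to -x to 105 mm to +x of it); x from the front (robot's side) to the back, y along the fence, z up. On the beam an aluminium index bar, 330 mm along y; its flat face slopes 30 deg from level, looking up and to the front.
- guard_lip (a point): Middle of the front lower edge of the aluminium chip guard, a sheet that overhangs bar and carriage over their whole length, 223 to 238 mm above the bench. It bars the way straight down to the knob: come in square to the sloping face (30 deg from vertical), from the front.
- plunger_knob (a point): Middle of the black round plunger knob (33 mm diameter, 27 mm high), 51 mm out from the bar's face when home, near the carriage's +y end. z points square out of the sloping face (the way to pull), y along the bar (the way to slide), x up the slope.
- plunger (a joint): How far the plunger is pulled out, m: 0 = home in a hole, 0.009 = pin just clear of the hole or resting on the bar between holes, 0.014 = stop. A spring drives it home with 3.5 N at 0, 7 N at the stop. The pin has 1.5 mm play either way in a hole.
- carriage (a joint): Place of the grey carriage along the bar (fence's +y), m: 0 in the first hole, then 0.040, 0.080 (third), 0.120. Carriage 74 x 160 mm, outer face 22 mm out from the bar's; a steel stop paddle hangs from its -y end in front of the beam. It slides with 1 to 2 N when the clamp is slack and the pin is out; clamped it holds against 25 N.
- clamp_lever (a joint): Lever's angle about the outward normal of the sloping face, rad, counter-clockwise positive seen from outside. 0 = tight, pointing straight down the slope, against a hard stop. From 0 it turns one way only, to +0.8 or to -0.8, by the hand of its screw, which differs between starts and shows only when tried; it gives at 3 to 7 N at its end. Slack beyond 0.5. Stays where left.
- lever_end (a point): Point on the black handle of the clamp lever (round bar 17 mm thick), 64 mm from the hinge axis, 20 mm short of the tip, 48 mm out from the bar's face. Its x points along the lever to the hub, z square out of the sloping face; it turns with the lever. 45 mm free on either side of it.
- lever_hub (a point): Point on the lever's hinge axis, 48 mm out from the bar's face and 110 mm to -y of the plunger's axis, both on the carriage. Steel hub, 32 mm diameter.
- hole_3 (a point): Mouth of the third index hole (11.5 mm diameter) on the bar's face, where the plunger must end. At the start the second, third and fourth hole are in view and the first is under the carriage.
- workpiece: Piece of pine, 45 x 75 x 22 mm, lying on the base board in front of the beam, beyond the stop paddle (-y). Origin under its middle. Leave it there.
- sawn_block: Loose 45 mm wooden block on the bench in front of the fence; leave it.
- tape_roll: Roll of crepe tape, 97 mm across, 24 mm high; leave it.
- try_square: Try square, 115 x 204 x 18 mm; leave it.
- folding_rule: Folded rule, 20 x 226 x 12 mm, near the bench's front edge; leave it.
- cork_block: Cork sanding block, 58 x 110 x 40 mm, left of the fence; leave it.

How it is judged:
By the outcome, as a careful person would: the job done as asked, in the order asked, and still so for the second after the job is handed in, with the robot touching nothing.
It also fails if it takes over 69 s, if anything falls off the work surface, if the arm or the gripper's body presses on something with over 40 N, if the wrist force passes 120 N, or if a joint passes its speed limit or range.

## Robot

A 6-joint arm with a two-finger parallel gripper is mounted at the origin on a cart in front of the work surface, level with it; the furniture and walls round the work are solid. World frame = base frame: x ahead of the robot, y to its left, z up, the work surface at z = 0. Lengths are in mm, angles in rad, forces in N, time in s.
With the tool pointing down it reaches from about 350 to 975 mm from the base axis. Payload 7.1 kg.
Tool frame: the origin (TCP) lies midway between the tips of the shut fingers; the grasp point (between the pads) lies pinch_z behind it (pinch_z is the distance from the TCP to the grasp point, in mm); z points along the fingers, y is the line along which they close (so a half turn about z gives the same grasp; the last joint's range is limited). The gripper opens to 88 mm and grips with 3 to 60 N. Pads are 20 mm wide; open, the fingers measure 115 mm over their backs; the gripper's body (75 mm by 178 mm) begins 61 mm behind the grasp point.
Start: joints at [-1.251, 0.423, 1.63, -0, 1.089, -0.019], TCP at [207.739, -589.448, 222.675] pointing down, gripper open.
Joint ranges: [-3, 3], [-0.9, 2.11], [0.09, 2.58], [-1.31, 4.45], [0.11, 2.69], [-2.54, 2.54]. Speed limits (rad/s): [2.39, 2.39, 3.01, 3.14, 3.14, 3.14].

## Interface

Orientations are given as a rotation vector (axis times angle).
In Python, from workcell import get_obs, get_image, close_job, pinch_z gives the robot as it stands.
- The arm moves only by the tool jog_arm, never from a script. Its argument "commands" is a list of rows, each a list of 3 entries, a list of its own where there are three numbers: the gripper command: -1 is shut, 1 is fully open, values between are in proportion, then the shift along the tool's x, y, z as a fraction of full scale, then the turn, a rotation vector about the tool's x, y, z as a fraction of full scale. In form: [[gripper, [tx, ty, tz], [rx, ry, rz]], ...]. A call has 1 to 10 rows; each row shifts and turns the commanded pose from where the row before left it, along the tool's axes as they then stand; what a row does not reach is not made up. Full scale, the value 1, is 0.1 m for a shift and 45 degrees for a turn. A row lasts 1/10 s, in which the tool goes at most 50 mm and 8.59 degrees, less where a joint would pass 70% of its speed; a pose out of reach is approached as far as the arm can. A call with a number of a shift or a turn outside -1 to 1 is refused whole. A call with a gripper value outside its range is refused whole. The fingers move at their own pace and stop on an object; the grip force is fixed at half the most. Time passes only in rows, so rows that do not move let the fingers close. It gives the time, the measured TCP pose, the force, the opening and the grip force at its end, in the units of the state.
- get_obs(): the state, without advancing time (a new reading comes with each control period).
- get_image(name): name is "side" or "top" or "wrist"; returns a dict with "image" (400x640x3 uint8, blue, green, red), "z_map" (400x640 float32, mm along the optical axis (not along the pixel's ray), 0 where there is no reading), "intrinsics" (3x3 intrinsics, pixels), "k1" (the pictures are not rectified: a ray, as slopes to the right and down, at radius r is drawn at 1 + k1 r^2 times it, then the intrinsics apply), "eye" and "orientation" of the camera in the world; the wrist camera has in their place "mount" (4x4, takes a point from camera to tool coordinates, whose origin is the TCP and whose axes are the flange's). Camera axes: x right, y down, z forward; pixel columns grow to the right and rows downward; lengths in mm; the calibration is good to about 2 mm. A picture is of the moment at which its call begins: read the wrist's pose just before it.
- close_job(): hands the job in; it is judged then, once.
The state is a dict: "t": time; "qpos": joint angles; "qvel": joint speeds; "joint_torque": joint torques, N m; "ee_pos": TCP position; "orientation": TCP orientation; "ft_force": force on the tool from outside, world axes, zero at the start; "moment": the same for the moment, N m; "width": finger opening in mm; "grasp_force": force on a finger pad.
Only numpy, scipy, OpenCV 4.12 (cv2) and the standard library are available. Lean on these libraries where they do the work, as an engineer would, in place of code of your own. Each camera call takes 0.05 s, during which the arm holds its last target. There are 200 camera calls.

## Working session

There is one attempt and no reset: what is moved stays moved. The work goes in short steps, Python scripts to look and compute and a tool call to move; the robot and the scene stay as the last step left them, time stands still between calls to the robot, and variables do not carry over. Pictures are saved under pics/ and viewed, at most 10 in all, crops included, and the job is handed in when it is done.

Besides the shell and the picture viewer there is one more tool, called after "Emit:" by a JSON object that holds its "name" and its "arguments". jog_arm: Moves the arm, as the interface text tells. Its arguments: {"type":"object","properties":{"commands":{"type":"array","items":{"type":"array"}}},"required":["commands"]}

```bash
mkdir -p pics; ls
cat > h.py <<'E'
import numpy as np, cv2
from scipy.spatial.transform import Rotation as R
from workcell import get_obs, get_image, close_job, pinch_z
def grab(n):
    o=get_obs(); d=get_image(n)
    if 'mount' in d:
        T=np.eye(4);T[:3,:3]=R.from_rotvec(o['orientation']).as_matrix();T[:3,3]=o['ee_pos'];d['T']=T@np.array(d['mount'])
    else:
        T=np.eye(4);q=np.array(d['orientation']);T[:3,:3]=q if q.shape==(3,3) else R.from_rotvec(q).as_matrix();T[:3,3]=d['eye'];d['T']=T
    return d
def rays(d,uv):
    uv=np.array(uv,float).reshape(-1,2);K=np.array(d['intrinsics']);k=float(np.ravel(d['k1'])[0])
    p=(uv-[K[0,2],K[1,2]])/[K[0,0],K[1,1]];s=p.copy()
    for _ in range(20): s=p/(1+k*(s**2).sum(1,keepdims=True))
    return np.c_[s,np.ones(len(s))]
def pts(d,uv):
    uv=np.array(uv).reshape(-1,2);z=d['z_map'][uv[:,1],uv[:,0]]
    return (rays(d,uv)*z[:,None])@d['T'][:3,:3].T+d['T'][:3,3]
E
python3 - <<'E'
from h import *
import pickle
for n in ['side','top']:
    d=grab(n);cv2.imwrite(f'pics/{n}0.png',d['image']);pickle.dump(d,open(n+'.pkl','wb'))
    print(n,d['T'].round(3).tolist(),d['intrinsics'],d['k1'])
print(get_obs(),pinch_z if not callable(pinch_z) else pinch_z())
E
```

```text
pics
side [[0.999, -0.005, 0.033, 488.348], [-0.03, -0.624, 0.781, -1319.6], [0.017, -0.782, -0.624, 1273.319], [0.0, 0.0, 0.0, 1.0]] [[493.55390238   0.         323.14070301]
 [  0.         493.55390238 197.0321263 ]
 [  0.           0.           1.        ]] 0.02593084499589647
top [[0.076, -0.867, 0.492, -318.963], [-0.997, -0.07, 0.031, 16.308], [0.008, -0.492, -0.87, 1696.713], [0.0, 0.0, 0.0, 1.0]] [[491.01168563   0.         316.56223112]
 [  0.         491.01168563 202.42711777]
 [  0.           0.           1.        ]] -0.11028585913480272
{'t': 0.1, 'qpos': array([-1.25100269e+00,  4.23772193e-01,  1.63057572e+00, -1.32086120e-05,
        1.08860176e+00, -1.89489224e-02]), 'qvel': array([ 0.00170675, -0.0015456 , -0.00237382,  0.00151977, -0.00059153,
       -0.00124408]), 'joint_torque': array([ 3.32985537e-04, -5.45612454e+01, -2.74326593e+01,  6.46018423e-02,
        1.88899128e-02, -3.34470849e-05]), 'ee_pos': array([ 207.58680007, -589.00481586,  221.98945051]), 'orientation': array([-3.09531701e+00, -5.29338837e-01,  3.37456507e-04]), 'ft_force': array([ 0.26138438,  0.25234393, -0.35310596]), 'moment': array([ 0.0190632 , -0.00511911,  0.0102951 ]), 'grasp_force': 0.0, 'width': 88.04415392763528} 18.700000000000003
```

View pics/side0.png

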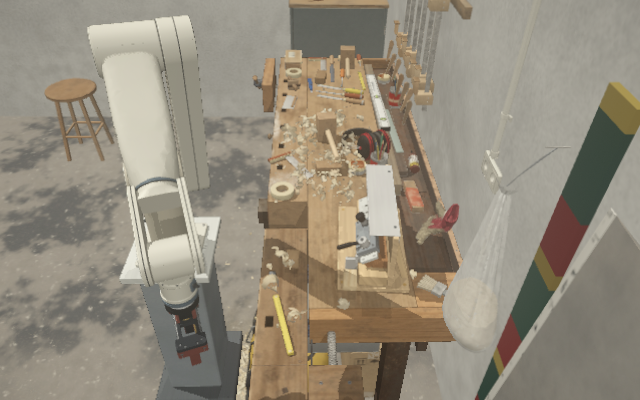

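View pics/top0.png

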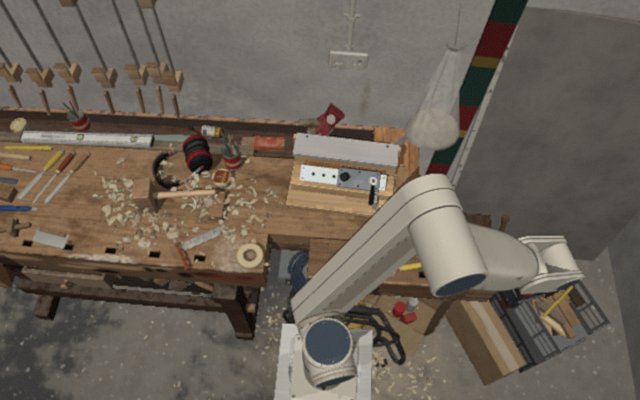

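The side view shows the fence around (370,230). The top view shows it around (345,180), with the knob near (346,177) and the lever near (374,193). I'll enlarge both.

Run:
```python
from h import *
import pickle
a=pickle.load(open('top.pkl','rb'));b=pickle.load(open('side.pkl','rb'))
A=cv2.resize(a['image'][125:220,280:410],None,fx=6,fy=6,interpolation=cv2.INTER_CUBIC)[:, :780]
B=cv2.resize(b['image'][160:300,325:425],None,fx=4,fy=4,interpolation=cv2.INTER_CUBIC)
cv2.imwrite('pics/topc.png',A);cv2.imwrite('pics/sidec.png',B)
for n,uv in [('knob',(346,176)),('hub',(374,181)),('lev',(374,193)),('bar',(306,172)),('bar2',(330,176)),('hole',(320,175)),('guard',(345,160))]: print(n,pts(a,uv).round(1))
```

```text
knob [[668.4 -29.2 162.7]]
hub [[ 666.3 -135.1  145.2]]
lev [[ 660.5 -143.7   68.1]]
bar [[718.  124.7  94.6]]
bar2 [[703.6  30.5 100.2]]
hole [[701.7  69.1 105.4]]
guard [[697.6 -20.6 224. ]]
```

View pics/topc.png

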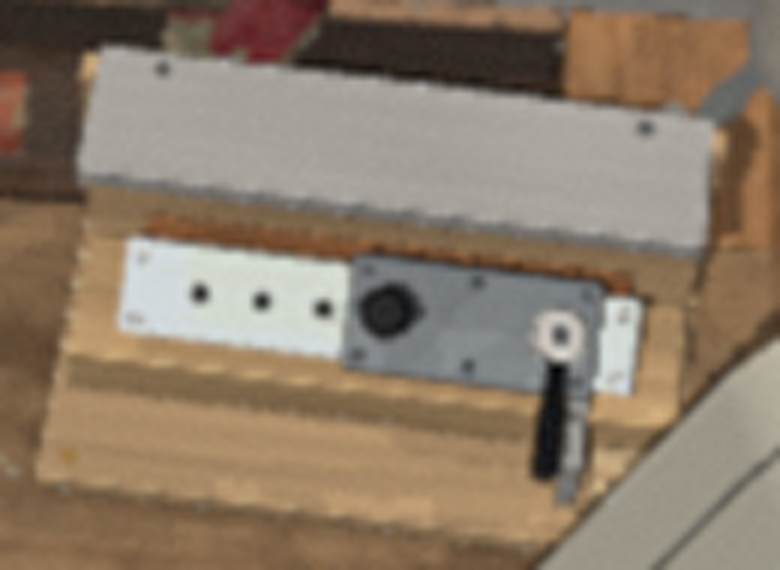

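View pics/sidec.png

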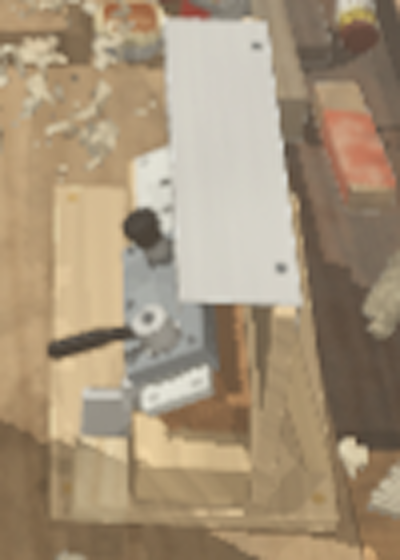

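The top crop shows holes 2 to 4 at crop pixels (323,309), (261,301) and (200,293), the knob at (387,310), the hub at (560,335) and the lever tip at about (545,470). In the side crop the knob is at (143,227), the hub at (150,318) and the lever tip at (52,350). Next I'll fit the fence frame.

```bash
cat > fit.py <<'E'
from h import *
import pickle
from scipy.optimize import least_squares
a=pickle.load(open('top.pkl','rb'));b=pickle.load(open('side.pkl','rb'))
ca=lambda x,y:(280+(x+.5)/6-.5,125+(y+.5)/6-.5); cb=lambda x,y:(325+(x+.5)/4-.5,160+(y+.5)/4-.5)
def proj(d,P):
    q=(P-d['T'][:3,3])@d['T'][:3,:3]; s=q[:2]/q[2]; s=s*(1+d['k1']*(s@s)); K=d['intrinsics']; return np.array([K[0,0]*s[0]+K[0,2],K[1,1]*s[1]+K[1,2]])
def axes(yaw):
    Z=R.from_euler('z',yaw).as_matrix(); return Z@[.866,0,.5],Z@[0,1,0],Z@[-.5,0,.866]
# points: (y rel hole1, out n)
obs=[(a,ca(323,309),40,0),(a,ca(261,301),80,0),(a,ca(200,293),120,0),(a,ca(387,310),0,64),(a,ca(560,335),-110,52),(b,cb(141,222),0,64),(b,cb(150,318),-110,55)]
def res(p):
    x,y,n=axes(p[3]); return np.concatenate([proj(d,p[:3]+y*s+n*o)-uv for d,uv,s,o in obs])
r=least_squares(res,[690,0,110,0]); p=r.x
if __name__=='__main__':
    print(p,r.fun.reshape(-1,2).round(1).tolist())
    x,y,n=axes(p[3]); print('x',x,'y',y,'n',n)
    print('knob',p[:3]+51*n,'hub',p[:3]-110*y+48*n,'lev',p[:3]-110*y+48*n-64*x)
    # depth check of bar/carriage faces
    for nm,u in [('bar',(170,290)),('bar',(230,297)),('bar',(292,315)),('carr',(450,320)),('carr',(500,330))]:
        P=pts(a,np.round(ca(*u)).astype(int))[0]-p[:3]; print(nm,P@x,P@y,P@n)
E
python3 fit.py
```

```text
[ 7.04573785e+02 -2.28549647e+01  9.76267387e+01 -5.74633671e-02] [[0.1, -0.2], [0.1, -0.1], [0.1, 0.1], [-0.4, 0.1], [-0.0, -0.5], [-0.2, 0.4], [-0.3, -0.1]]
x [ 0.86457061 -0.04973589  0.5       ] y [0.05743175 0.99834943 0.        ] n [-0.49917472  0.02871587  0.866     ]
knob [679.11587407 -21.39045517 141.7927387 ] hub [ 674.29590595 -131.29504064  139.1947387 ] lev [ 618.96338686 -128.11194344  107.1947387 ]
bar -0.6884931548803199 138.8798467498559 6.433829057402669
bar 0.09359764382873226 100.15370315909024 3.989534760243306
bar -7.423364387788707 59.86502690424101 16.542675496878736
carr 0.25658728144750675 -42.94672164579957 30.525247922590943
carr -3.5772611764302464 -73.99838576267395 27.803562670922606
```

```bash
cat > go.py <<'E'
from fit import *
import sys
X,Y,N=axes(p[3]); RT=np.c_[X,-Y,-N]
U,_,V=np.linalg.svd(RT);RT=U@V
def to(x,y,n,verbose=1):
    """delta to fence coords (X,Y rel hole1; n = pinch height) ; returns tool shift in mm (target axes), rotvec deg"""
    o=get_obs();Ro=R.from_rotvec(o['orientation']); t=p[:3]+X*x+Y*y+N*(n-18.7)
    rv=(Ro.inv()*R.from_matrix(RT)).as_rotvec(degrees=True); e=o['ee_pos']-p[:3]
    print('now X,Y,pinch n',(e@X).round(1),(e@Y).round(1),(e@N+18.7).round(1),'F XYN',(np.array([X,Y,N])@o['ft_force']).round(1),'w',round(o['width'],1),'t',o['t'])
    print('shift(target axes)/100',(RT.T@(t-o['ee_pos'])/100).round(3),'world',(t-o['ee_pos']).round(1),'rot deg',rv.round(2),'rot frac',(rv/45).round(3))
if __name__=='__main__': to(*map(float,sys.argv[1:4]))
E
python3 go.py -60 -110 150
python3 - <<'E'
from fit import *
x,y,n=axes(p[3])
for u in [(150,188),(300,205),(450,225),(690,250)]:
    P=pts(a,np.round(ca(u[0],u[1]-12)).astype(int))[0];q=P-p[:3];print(P.round(),(q@x).round(),(q@y).round(),(q@n).round())
E
```

```text
now X,Y,pinch n -339.3 -593.8 358.2 F XYN [ 0.   0.3 -0.4] w 88.0 t 0.1
shift(target axes)/100 [ 2.793 -4.838  2.082] world [373.3 463.1 -40.7] rot deg [-6.02 29.62 22.16] rot frac [-0.134  0.658  0.492]
[703. 125. 238.] 61.0 148.0 126.0
[696.  34. 239.] 60.0 57.0 128.0
[693. -56. 235.] 60.0 -34.0 124.0
[ 687. -201.  236.] 63.0 -179.0 123.0
```

Emit:
{"name": "jog_arm", "arguments": {"commands": [[0.13,[0,0,0],[-0.027,0.132,0.098]],[0.13,[0,0,0],[-0.027,0.132,0.098]],[0.13,[0,0,0],[-0.027,0.132,0.098]],[0.13,[0,0,0],[-0.027,0.132,0.098]],[0.13,[0,0,0],[-0.027,0.132,0.098]],[0.13,[0.2,-0.35,0.1],[0,0,0]],[0.13,[0.2,-0.35,0.1],[0,0,0]],[0.13,[0.2,-0.35,0.1],[0,0,0]],[0.13,[0.2,-0.35,0.1],[0,0,0]],[0.13,[0.2,-0.35,0.1],[0,0,0]]]}}

```text
t: 1.1
ee_pos: [329.3, -419.5, 229.0]
orientation: [3.017, -0.084, 0.811]
ft_force: [0.2, -0.4, 0.4]
width: 49.7
grasp_force: 0.0
```

```bash
python3 go.py -60 -110 150
```

```text
now X,Y,pinch n -239.0 -417.5 308.4 F XYN [ 0.4 -0.4  0.2] w 49.7 t 1.1
shift(target axes)/100 [ 1.79  -3.075  1.584] world [251.5 293.5 -47.6] rot deg [ 0.07 -0.11  0.1 ] rot frac [ 0.001 -0.002  0.002]
```

Emit:
{"name": "jog_arm", "arguments": {"commands": [[0.13,[0.2,-0.34,0.15],[0,0,0]],[0.13,[0.2,-0.34,0.15],[0,0,0]],[0.13,[0.2,-0.34,0.15],[0,0,0]],[0.13,[0.2,-0.34,0.15],[0,0,0]],[0.13,[0.2,-0.34,0.15],[0,0,0]],[0.13,[0.2,-0.34,0.15],[0,0,0]],[0.13,[0.2,-0.34,0.15],[0,0,0]],[0.13,[0.2,-0.34,0.15],[0,0,0]],[0.13,[0.1,-0.2,0.1],[0,0,0]],[0.13,[0,0,0],[0,0,0]]]}}

```text
t: 2.1
ee_pos: [558.2, -138.7, 200.8]
orientation: [3.018, -0.077, 0.811]
ft_force: [0.2, 0.5, 0.1]
width: 49.4
grasp_force: 0.0
```

```bash
cat > look.py <<'E'
from go import *
import sys
d=grab('wrist');cv2.imwrite('pics/'+sys.argv[1]+'.png',d['image']);pickle.dump(d,open('w.pkl','wb'))
# predicted pixels
sh=float(sys.argv[2]) if len(sys.argv)>2 else 0
for nm,x,y,o in [('knobtop',0,sh,64.5),('hub',0,sh-110,55),('lev',-64,sh-110,56),('h2',0,40,0),('h3',0,80,0),('h4',0,120,0)]: print(nm,proj(d,p[:3]+X*x+Y*y+N*o).round())
E
python3 go.py -60 -110 150; python3 look.py w1
```

```text
now X,Y,pinch n -69.2 -124.1 177.8 F XYN [0.3 0.5 0. ] w 49.4 t 2.1
shift(target axes)/100 [ 0.092 -0.141  0.278] world [ 22.7  12.8 -19.5] rot deg [-0.06 -0.07  0.36] rot frac [-0.001 -0.002  0.008]
knobtop [163. 121.]
hub [298. 121.]
lev [299. 195.]
h2 [154. 119.]
h3 [116. 119.]
h4 [ 78. 119.]
```

View pics/w1.png

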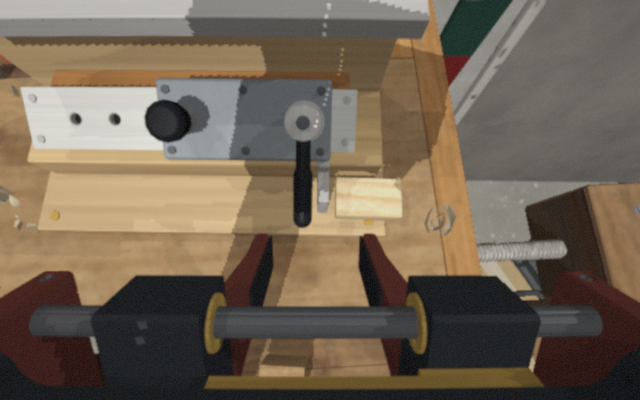

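The prediction matches the picture to within 5 px. Hub (303,122), lever (303,195) and knob (168,121) all sit about 3 mm further to -y than predicted. I'll go down and straddle the lever.

Emit:
{"name": "jog_arm", "arguments": {"commands": [[0.13,[0.11,-0.12,0.3],[0,0,0]],[0.13,[0,0,0.3],[0,0,0]],[0.13,[0,0,0.3],[0,0,0]],[0.13,[0,0,0.3],[0,0,0]],[0.13,[0,0,0.09],[0,0,0]],[0.13,[0,0,0],[0,0,0]],[0.13,[0,0,0],[0,0,0]]]}}

```text
t: 2.85
ee_pos: [631.2, -134.8, 95.3]
orientation: [3.016, -0.085, 0.811]
ft_force: [-0.5, 0.2, -0.2]
width: 49.9
grasp_force: 0.0
```

```bash
python3 go.py -58 -112 48
```

```text
now X,Y,pinch n -59.0 -116.0 50.1 F XYN [-0.6  0.1  0. ] w 49.9 t 2.85
shift(target axes)/100 [ 0.01  -0.04   0.021] world [ 2.1  3.9 -1.3] rot deg [ 0.11 -0.09  0.08] rot frac [ 0.002 -0.002  0.002]
```

Emit:
{"name": "jog_arm", "arguments": {"commands": [[0.13,[0,-0.1,0.02],[0,0,0]],[0.13,[0,-0.06,0],[0,0,0]],[0.13,[0,-0.04,0],[0,0,0]],[0.13,[0,-0.03,0],[0,0,0]],[0.13,[0,0,0],[0,0,0]]]}}

```text
t: 3.35
ee_pos: [634.1, -110.8, 93.9]
orientation: [3.016, -0.083, 0.812]
ft_force: [-1.2, -2.6, 1.0]
width: 49.8
grasp_force: 1.0
```

```bash
python3 go.py -58 -112 48
```

```text
now X,Y,pinch n -58.3 -91.9 48.1 F XYN [-0.4 -2.7  1.4] w 49.8 t 3.35
shift(target axes)/100 [0.004 0.201 0.001] world [ -0.8 -20.1   0.1] rot deg [ 0.09 -0.15  0.16] rot frac [ 0.002 -0.003  0.004]
```

Emit:
{"name": "jog_arm", "arguments": {"commands": [[0.13,[0,-0.03,0],[0,0,0]],[0.13,[0,-0.03,0],[0,0,0]],[0.13,[0,0,0],[0,0,0]]]}}

```text
t: 3.65
ee_pos: [634.6, -104.5, 93.5]
orientation: [3.017, -0.083, 0.812]
ft_force: [-1.0, -1.3, -0.1]
width: 49.4
grasp_force: 0.8
```

```bash
python3 go.py -58 -112 48
```

```text
now X,Y,pinch n -58.5 -85.5 47.7 F XYN [-0.8 -1.3  0.4] w 49.4 t 3.65
shift(target axes)/100 [ 0.005  0.265 -0.003] world [ -1.3 -26.5   0.5] rot deg [ 0.05 -0.12  0.17] rot frac [ 0.001 -0.003  0.004]
```

The lever gives this way (towards +y), so I'll carry on.

Emit:
{"name": "jog_arm", "arguments": {"commands": [[0.13,[0.02,-0.06,0],[0,0,0]],[0.13,[0.02,-0.06,0],[0,0,0]],[0.13,[0.02,-0.06,0],[0,0,0]],[0.13,[0.02,-0.04,0],[0,0,0]],[0.13,[0,0,0],[0,0,0]]]}}

```text
t: 4.15
ee_pos: [641.9, -82.4, 96.7]
orientation: [3.018, -0.082, 0.808]
ft_force: [-3.1, -0.5, -1.2]
width: 50.1
grasp_force: 1.4
```

```bash
python3 go.py -50 -57 48
```

```text
now X,Y,pinch n -51.7 -63.1 47.4 F XYN [-3.3 -0.7  0.5] w 50.1 t 4.15
shift(target axes)/100 [ 0.017 -0.061 -0.006] world [1.5 6.  1.3] rot deg [0.   0.01 0.18] rot frac [0.    0.    0.004]
```

Emit:
{"name": "jog_arm", "arguments": {"commands": [[0.13,[0,-0.04,0],[0,0,0]],[0.13,[0,-0.03,0],[0,0,0]],[0.13,[0,0,0],[0,0,0]]]}}

```text
t: 4.45
ee_pos: [643.2, -76.2, 97.4]
orientation: [3.016, -0.083, 0.812]
ft_force: [-2.1, -2.6, -0.9]
width: 49.6
grasp_force: 1.3
```

```bash
python3 go.py -50 -57 48
```

```text
now X,Y,pinch n -50.5 -56.8 47.6 F XYN [-2.1 -2.7  0.2] w 49.6 t 4.45
shift(target axes)/100 [ 0.005  0.002 -0.004] world [ 0.2 -0.2  0.6] rot deg [ 0.07 -0.12  0.16] rot frac [ 0.001 -0.003  0.004]
```

Emit:
{"name": "jog_arm", "arguments": {"commands": [[0.13,[0,-0.03,0],[0,0,0]],[0.13,[0,-0.02,0],[0,0,0]],[0.13,[0,0,0],[0,0,0]]]}}

```text
t: 4.75
ee_pos: [643.0, -72.4, 97.3]
orientation: [3.016, -0.086, 0.81]
ft_force: [-2.8, -10.1, -1.8]
width: 49.7
grasp_force: 4.9
```

```bash
python3 go.py -50 -57 48
```

```text
now X,Y,pinch n -50.9 -53.0 47.7 F XYN [ -2.8 -10.3  -0.5] w 49.7 t 4.75
shift(target axes)/100 [ 0.009  0.04  -0.003] world [ 0.4 -4.   0.7] rot deg [ 0.12 -0.07  0.07] rot frac [ 0.003 -0.002  0.002]
```

The far stop is felt at 10 N, so the lever is right over. I'll back off, retreat, and move above the knob.

Emit:
{"name": "jog_arm", "arguments": {"commands": [[0.13,[0,0.06,0],[0,0,0]],[0.13,[0,0,-0.3],[0,0,0]],[0.13,[0,0,-0.4],[0,0,0]],[0.3,[0.2,-0.22,0],[0,0,0]],[0.3,[0.2,-0.22,0],[0,0,0]],[0.3,[0.1,-0.12,0],[0,0,0]],[0.3,[0,0,0],[0,0,0]]]}}

```text
t: 5.45
ee_pos: [656.3, -20.0, 184.8]
orientation: [3.016, -0.079, 0.816]
ft_force: [0.9, 0.0, 0.2]
width: 57.1
grasp_force: 0.0
```

```bash
python3 go.py 0 -3 51;python3 look.py w2
```

```text
now X,Y,pinch n 1.7 0.0 118.4 F XYN [ 0.9  0.1 -0.3] w 57.1 t 5.45
shift(target axes)/100 [-0.017  0.03   0.674] world [ 31.9  -4.9 -59.2] rot deg [-0.02 -0.28  0.28] rot frac [-0.    -0.006  0.006]
knobtop [314. 231.]
hub [466. 227.]
lev [455. 304.]
h2 [270. 204.]
h3 [225. 204.]
h4 [181. 203.]
```

View pics/w2.png

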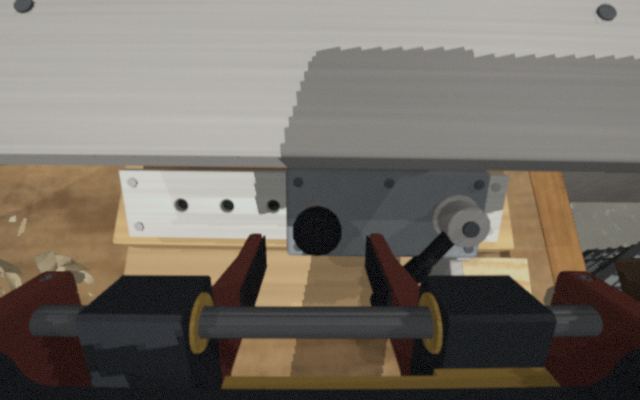

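The knob is at (317,231), within 3 px of the prediction and between the fingers. The lever points over towards the knob, swung right over. I'll go down and grip the knob.

Emit:
{"name": "jog_arm", "arguments": {"commands": [[0.3,[-0.02,0.02,0.2],[0,0,0]],[0.3,[0,0,0.2],[0,0,0]],[0.3,[0,0,0.2],[0,0,0]],[0.3,[0,0,0.07],[0,0,0]],[-1,[0,0,0],[0,0,0]],[-1,[0,0,0],[0,0,0]],[-1,[0,0,0],[0,0,0]],[-1,[0,0,0],[0,0,0]],[-1,[0,0,0],[0,0,0]]]}}

```text
t: 6.4
ee_pos: [685.8, -25.2, 124.4]
orientation: [3.017, -0.083, 0.811]
ft_force: [-1.1, 3.8, 1.1]
width: 32.2
grasp_force: 30.0
```

```bash
python3 go.py 0 -2 63
```

```text
now X,Y,pinch n -2.8 -3.4 51.2 F XYN [-0.6  3.7  1.6] w 32.2 t 6.4
shift(target axes)/100 [ 0.028 -0.014 -0.118] world [-3.4  1.6 11.6] rot deg [ 0.04 -0.09  0.17] rot frac [ 0.001 -0.002  0.004]
```

Emit:
{"name": "jog_arm", "arguments": {"commands": [[-1,[0,0,-0.04],[0,0,0]],[-1,[0,0,-0.04],[0,0,0]],[-1,[0,0,-0.04],[0,0,0]],[-1,[0,0,0],[0,0,0]],[-1,[0,0,0],[0,0,0]]]}}

```text
t: 6.9
ee_pos: [679.9, -24.8, 134.5]
orientation: [3.017, -0.083, 0.811]
ft_force: [3.3, 5.8, -5.7]
width: 32.4
grasp_force: 30.0
```

```bash
python3 go.py 0 78 63
```

```text
now X,Y,pinch n -2.8 -3.3 62.9 F XYN [-0.3  6.  -6.4] w 32.4 t 6.9
shift(target axes)/100 [ 0.028 -0.813 -0.001] world [ 7.1 81.1  1.5] rot deg [ 0.04 -0.08  0.17] rot frac [ 0.001 -0.002  0.004]
```

Emit:
{"name": "jog_arm", "arguments": {"commands": [[-1,[0,-0.1,0],[0,0,0]],[-1,[0,-0.1,0],[0,0,0]],[-1,[0,-0.1,0],[0,0,0]],[-1,[0,-0.1,0],[0,0,0]],[-1,[0,-0.1,0],[0,0,0]],[-1,[0,-0.1,0],[0,0,0]],[-1,[0,-0.1,0],[0,0,0]],[-1,[0,-0.1,0],[0,0,0]],[-1,[0,0,0],[0,0,0]],[-1,[0,0,0],[0,0,0]]]}}

```text
t: 7.9
ee_pos: [685.1, 54.7, 134.7]
orientation: [3.017, -0.083, 0.813]
ft_force: [4.9, 1.1, -4.8]
width: 32.3
grasp_force: 30.0
```

```bash
python3 go.py 0 77 63
```

```text
now X,Y,pinch n -2.2 76.3 62.8 F XYN [ 1.8  1.4 -6.5] w 32.3 t 7.9
shift(target axes)/100 [ 0.022 -0.007 -0.002] world [1.8 0.6 1.3] rot deg [ 0.03 -0.17  0.15] rot frac [ 0.001 -0.004  0.003]
```

Emit:
{"name": "jog_arm", "arguments": {"commands": [[-1,[0,0,0.04],[0,0,0]],[-1,[0,0,0.04],[0,0,0]],[-1,[0,0,0.04],[0,0,0]],[-1,[0,0,0],[0,0,0]],[-1,[0,0,0],[0,0,0]]]}}

```text
t: 8.4
ee_pos: [691.0, 54.3, 124.3]
orientation: [3.016, -0.083, 0.812]
ft_force: [0.5, 2.1, 0.9]
width: 32.8
grasp_force: 30.0
```

```bash
python3 go.py 0 77 51
```

```text
now X,Y,pinch n -2.2 76.3 50.8 F XYN [0.8 2.1 0.6] w 32.8 t 8.4
shift(target axes)/100 [ 0.022 -0.007 -0.002] world [1.9 0.6 1.3] rot deg [ 0.05 -0.15  0.15] rot frac [ 0.001 -0.003  0.003]
```

Emit:
{"name": "jog_arm", "arguments": {"commands": [[-1,[0,-0.04,0],[0,0,0]],[-1,[0,0,0],[0,0,0]],[-1,[0,0,0],[0,0,0]]]}}

```text
t: 8.7
ee_pos: [691.2, 57.2, 124.3]
orientation: [3.016, -0.085, 0.811]
ft_force: [2.5, -4.2, 1.4]
width: 32.4
grasp_force: 30.0
```

```bash
python3 go.py 0 77 51
```

```text
now X,Y,pinch n -2.2 79.1 50.8 F XYN [ 3.1 -4.1 -0.2] w 32.4 t 8.7
shift(target axes)/100 [ 0.022  0.021 -0.002] world [ 1.7 -2.2  1.3] rot deg [ 0.13 -0.11  0.12] rot frac [ 0.003 -0.003  0.003]
```

Emit:
{"name": "jog_arm", "arguments": {"commands": [[-1,[0,0.02,0],[0,0,0]],[-1,[0,0,0],[0,0,0]],[0.3,[0,0,0],[0,0,0]],[0.3,[0,0,0],[0,0,0]],[0.3,[0,0,0],[0,0,0]],[0.3,[0,0,-0.3],[0,0,0]],[0.3,[0,0,-0.4],[0,0,0]],[0.3,[0,0,0],[0,0,0]]]}}

```text
t: 9.5
ee_pos: [655.7, 58.6, 188.2]
orientation: [3.016, -0.083, 0.818]
ft_force: [0.2, 0.4, -0.0]
width: 57.2
grasp_force: 0.0
```

```bash
python3 go.py 0 77 51; python3 look.py w3 80
```

```text
now X,Y,pinch n -1.0 78.5 123.9 F XYN [ 0.2  0.4 -0.1] w 57.2 t 9.5
shift(target axes)/100 [0.01  0.015 0.729] world [ 37.2  -3.7 -62.6] rot deg [ 0.02 -0.34  0.13] rot frac [ 0.    -0.008  0.003]
knobtop [312. 224.]
hub [461. 220.]
lev [451. 297.]
h2 [357. 200.]
h3 [313. 200.]
h4 [269. 200.]
```

View pics/w3.png

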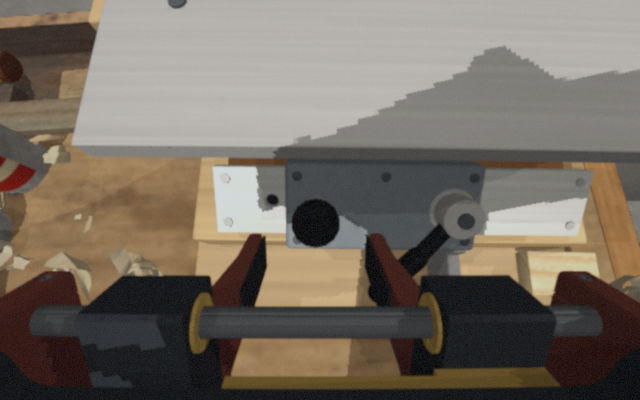

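Only hole 4, at (273,200), is visible to the left of the knob at (316,222), so the carriage is at hole 3. I'll check the plunger height by depth.

Run:
```python
from go import *
d=pickle.load(open('w.pkl','rb'))
def s(c,r):
    g=np.array([(u,v) for u in range(c[0]-r,c[0]+r+1) for v in range(c[1]-r,c[1]+r+1)]); q=np.median(pts(d,g),axis=0)-p[:3]; return [round(float(q@v),1) for v in (X,Y,N)]
print('knob',s((316,222),9),'carr',s((400,195),6),s((340,180),5),'bar',s((240,215),5),s((540,200),6))
```

```text
knob [4.9, 77.4, 73.5] carr [12.6, 10.1, 30.9] [24.7, 58.4, 30.4] bar [-12.2, 145.1, 8.0] [2.8, -121.5, 9.6]
```

The knob top is 42.6 mm above the carriage face and 42.5 is expected, so the plunger is home. Back to straddle the lever.

Emit:
{"name": "jog_arm", "arguments": {"commands": [[0.13,[-0.2,0.2,0],[0,0,0]],[0.13,[-0.2,0.2,0],[0,0,0]],[0.13,[-0.1,0.17,0],[0,0,0]],[0.13,[0,0,0.2],[0,0,0]],[0.13,[0,0,0.2],[0,0,0]],[0.13,[0,0,0.2],[0,0,0]],[0.13,[0,0,0.15],[0,0,0]],[0.13,[0,0,0],[0,0,0]]]}}

```text
t: 10.35
ee_pos: [648.1, 1.9, 94.7]
orientation: [3.018, -0.084, 0.799]
ft_force: [-0.3, 0.0, -0.6]
width: 49.6
grasp_force: 0.0
```

```bash
python3 go.py -58 -32 48
```

```text
now X,Y,pinch n -51.5 21.5 45.0 F XYN [-0.6  0.  -0.4] w 49.6 t 10.35
shift(target axes)/100 [-0.065  0.535 -0.03 ] world [-10.2 -53.   -0.7] rot deg [0.16 0.34 0.15] rot frac [0.003 0.007 0.003]
```

Emit:
{"name": "jog_arm", "arguments": {"commands": [[0.13,[0,0.1,-0.03],[0,0,0]],[0.13,[-0.02,0.1,0],[0,0,0]],[0.13,[-0.02,0.1,0],[0,0,0]],[0.13,[-0.03,0.1,0],[0,0,0]],[0.13,[0,0.1,0],[0,0,0]],[0.13,[0,0.1,0],[0,0,0]],[0.13,[0,0.05,0],[0,0,0]],[0.13,[0,0,0],[0,0,0]]]}}

```text
t: 11.15
ee_pos: [637.3, -62.4, 98.9]
orientation: [3.021, -0.084, 0.793]
ft_force: [-0.5, 1.1, 0.3]
width: 49.4
grasp_force: 0.5
```

```bash
python3 go.py -58 -46.5 48
```

```text
now X,Y,pinch n -55.5 -43.3 52.3 F XYN [-0.3  1.1  0.6] w 49.4 t 11.15
shift(target axes)/100 [-0.025  0.032  0.043] world [-0.2 -3.2 -4.9] rot deg [0.12 0.59 0.13] rot frac [0.003 0.013 0.003]
```

Emit:
{"name": "jog_arm", "arguments": {"commands": [[0.13,[0,0.03,0.03],[0,0,0]],[0.13,[0,0.02,0],[0,0,0]],[0.13,[0,0,0],[0,0,0]]]}}

```text
t: 11.45
ee_pos: [639.2, -67.3, 96.6]
orientation: [3.02, -0.084, 0.794]
ft_force: [-2.0, 3.1, 0.5]
width: 49.6
grasp_force: 1.2
```

```bash
python3 go.py -58 -46.5 48
```

```text
now X,Y,pinch n -54.9 -48.1 49.1 F XYN [-1.6  2.9  1.5] w 49.6 t 11.45
shift(target axes)/100 [-0.031 -0.016  0.011] world [-2.1  1.8 -2.6] rot deg [0.12 0.52 0.16] rot frac [0.003 0.012 0.003]
```

Emit:
{"name": "jog_arm", "arguments": {"commands": [[0.13,[0,0.03,0],[0,0,0]],[0.13,[0,0.02,0],[0,0,0]],[0.13,[0,0,0],[0,0,0]]]}}

```text
t: 11.75
ee_pos: [638.6, -71.2, 96.3]
orientation: [3.022, -0.081, 0.792]
ft_force: [-1.7, 11.1, 0.7]
width: 49.7
grasp_force: 5.1
```

```bash
python3 go.py -58 -46.5 48
```

```text
now X,Y,pinch n -55.3 -52.1 49.1 F XYN [-1.7 11.   1.7] w 49.7 t 11.75
shift(target axes)/100 [-0.027 -0.056  0.011] world [-1.4  5.7 -2.3] rot deg [0.04 0.61 0.22] rot frac [0.001 0.014 0.005]
```

Emit:
{"name": "jog_arm", "arguments": {"commands": [[0.13,[0,0.03,0],[0,0,0]],[0.13,[0,0.02,0],[0,0,0]],[0.13,[0,0,0],[0,0,0]]]}}

```text
t: 12.05
ee_pos: [638.2, -73.9, 96.1]
orientation: [3.025, -0.077, 0.79]
ft_force: [1.2, 24.8, 0.5]
width: 50.0
grasp_force: 12.2
```

```bash
python3 go.py -58 -46.5 48
```

```text
now X,Y,pinch n -55.6 -54.8 49.0 F XYN [ 0.  24.8  0.5] w 50.0 t 12.05
shift(target axes)/100 [-0.024 -0.083  0.01 ] world [-1.1  8.4 -2.1] rot deg [-0.13  0.72  0.33] rot frac [-0.003  0.016  0.007]
```

Hard stop felt at 25 N. I'll back off, retreat and look.

Emit:
{"name": "jog_arm", "arguments": {"commands": [[0.13,[0,-0.12,0],[0,0,0]],[0.13,[0,-0.11,0],[0,0,0]],[0.13,[0,0,-0.3],[0,0,0]],[0.13,[0,0,-0.4],[0,0,0]],[0.13,[-0.1,0,-0.4],[0,0,0]],[0.13,[-0.1,0,-0.3],[0,0,0]],[0.13,[0,0,0],[0,0,0]]]}}

```text
t: 12.75
ee_pos: [553.4, -49.6, 211.5]
orientation: [3.017, -0.084, 0.802]
ft_force: [0.7, -0.1, -0.3]
width: 49.3
grasp_force: 0.0
```

```bash
python3 go.py -58 -46.5 48; python3 look.py w4 80
python3 - <<'E'
import cv2
i=cv2.imread('pics/w4.png');cv2.imwrite('pics/w4c.png',cv2.resize(i[60:260,150:470],None,fx=2.5,fy=2.5,interpolation=cv2.INTER_CUBIC))
E
```

```text
now X,Y,pinch n -72.4 -35.4 192.0 F XYN [ 0.5 -0.  -0.6] w 49.3 t 12.75
shift(target axes)/100 [0.144 0.111 1.44 ] world [  83.7  -15.9 -117.5] rot deg [0.18 0.22 0.14] rot frac [0.004 0.005 0.003]
knobtop [179. 117.]
hub [308. 117.]
lev [308. 187.]
h2 [243. 115.]
h3 [205. 115.]
h4 [167. 116.]
```

View pics/w4c.png

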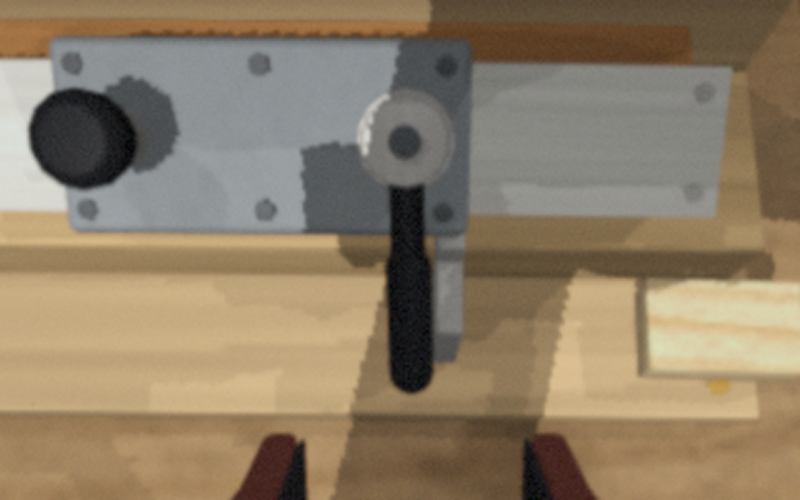

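The lever points straight down the slope from hub (405,140) to tip (411,385), and it was pressed to its hard stop. The knob is home and the workpiece at (720,325) is undisturbed.

```bash
python3 -c "from workcell import close_job; print(close_job())"
```

```text
the job is handed in; nothing more can be done
None
```

The length stop is in the third hole with its plunger home, the lever is swung back hard against its tight stop, and the job was handed in at about 13 s; no verdict on it came back.

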